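Roll-check the model tubes and stack the totes

TASK

Sort the loose metal tubes in the flat wooden tray by whether they roll: let each tube that rolls run down the ramp into the covered pocket at its foot, and put each one that stays put on the ramp (crushed or square) into the grey tote beside the ramp. Once every tube is sorted, set the spare tote squarely on top of that tote, turned so that it stands high on the rim and does not nest, and leave everything else on the desk alone.

Things in the scene. Friction and masses are not known exactly. Their poses are not given: they have to be found in the camera images.
- tube1_c (a point): one of up to six bare aluminium tubes for a molecule model, 90 mm long, 35 to 70 g; this is its centre, its x axis runs along its length (either way round). It is either a sound round tube (22 mm across), or a crushed one (flattened to 26 mm wide by 15 mm high, lying flat), or square tube (20 mm); which it is must be seen or found out by setting it on the ramp.
- tube2_c (a point): one of up to six bare aluminium tubes for a molecule model, 90 mm long, 35 to 70 g; this is its centre, its x axis runs along its length (either way round). It is either a sound round tube (22 mm across), or a crushed one (flattened to 26 mm wide by 15 mm high, lying flat), or square tube (20 mm); which it is must be seen or found out by setting it on the ramp.
- tube3_c (a point): one of up to six bare aluminium tubes for a molecule model, 90 mm long, 35 to 70 g; this is its centre, its x axis runs along its length (either way round). It is either a sound round tube (22 mm across), or a crushed one (flattened to 26 mm wide by 15 mm high, lying flat), or square tube (20 mm); which it is must be seen or found out by setting it on the ramp.
- tube4_c (a point): one of up to six bare aluminium tubes for a molecule model, 90 mm long, 35 to 70 g; this is its centre, its x axis runs along its length (either way round). It is either a sound round tube (22 mm across), or a crushed one (flattened to 26 mm wide by 15 mm high, lying flat), or square tube (20 mm); which it is must be seen or found out by setting it on the ramp.
- tube5_c (a point): one of up to six bare aluminium tubes for a molecule model, 90 mm long, 35 to 70 g; this is its centre, its x axis runs along its length (either way round). It is either a sound round tube (22 mm across), or a crushed one (flattened to 26 mm wide by 15 mm high, lying flat), or square tube (20 mm); which it is must be seen or found out by setting it on the ramp.
- tube6_c (a point): one of up to six bare aluminium tubes for a molecule model, 90 mm long, 35 to 70 g; this is its centre, its x axis runs along its length (either way round). It is either a sound round tube (22 mm across), or a crushed one (flattened to 26 mm wide by 15 mm high, lying flat), or square tube (20 mm); which it is must be seen or found out by setting it on the ramp.
- tray: flat fixed wooden tray, 190 (x) by 240 (y) mm, floor 4 mm thick, rim 11 mm high, in which the tubes lie to begin with, lengthwise along the tray's y axis, their centre lines at least 45 mm apart; origin under its centre
- ramp: fixed plywood ramp, 138 mm wide in y (130 between its side boards, 12 mm above the slope), descending towards its own +x by 18 degrees: its top surface falls from 83 mm above the desk at x = -0.105 to 34 mm at x = +0.045; then a pocket. Origin on the desk. A round tube laid across it (along y) and let go rolls into the pocket in about 2 s; crushed and square ones stay where they are put
- ramp_spot (a point): on the slope's surface, a good place to let a tube go: ramp x = -0.05, y = 0, 65 mm above the desk; its axes are the ramp's
- pocket (a point): centre of the pocket's floor at the foot of the ramp (ramp x = +0.09, 6 mm above the desk). The pocket runs from ramp x = +0.045 to +0.135 and has a clear fixed cover from x = +0.025 to +0.14 (underside 70, top 75 mm above the desk), so that only what rolls down the slope gets in, and nobody can reach in
- tote_low_c (a point): the bin tote, beside the ramp; centre, 34 mm above its underside, x axis towards its front. Grey plastic, open on top, 160 (x) by 66 (y) mm, rim 68 mm high, walls 5 mm, inner floor 24 mm up, 0.22 kg. The front (+x) end wall is cut low (44 mm), the back one is full height
- tote_up_c (a point): the spare empty tote, farther from the ramp than the bin tote, at any yaw, same make (0.18 to 0.29 kg); centre, 34 mm above its underside, x axis towards its front. Best gripped across its 66 mm width at the middle
- tote_low: the bin tote; origin at the centre of its underside. Both totes have two cross skids underneath (16 mm wide, 20 deep, 72 long) at their own x = +0.058 and -0.024, and notches in the side walls' rims (22 mm wide, 22 deep) at the same two places
- tote_up: the spare tote; origin at the centre of its underside. Facing the same way as the bin tote its skids drop into the notches: it nests, 48 mm above it. Facing the opposite way, centred, its skids stand on the rim: it stacks, 68 mm above it
- tote_low_front (a point): middle of the bin tote's low front end, 80 mm from its centre along its x axis, 34 mm up
- tote_up_front (a point): the same point of the spare tote
- mug: white mug, 80 mm wide, 95 mm high; bystander, origin at its underside
- cube: black cube, 55 mm; bystander, origin at its underside
- bulb: white spiral lamp bulb lying on the desk, 110 mm long; bystander, origin at its underside
- eraser: small white pencil eraser, 55 mm long, 14 mm high; bystander, origin at its underside
- tape: roll of clear tape, 68 mm across, 19 mm high; bystander, origin at its underside
- notes: pad of yellow notes, 76 mm square, 22 mm high; bystander, origin at its underside
Mind the look-alikes: they are no part of the job. What is shaped like the part that bears tube6_c but blue or turquoise is not meant.

How it is judged:
By the outcome, as a careful person would: the job done as asked, in the order asked, and still so for the second after the job is handed in, with the robot touching nothing.
Of tube1, tube2, tube3, tube4, tube5, tube6 only 5 to 6 are there at a start; the rules pass over those that are not, and their reading is None.
At some moment in a run one of tote_up may be knocked a few centimetres aside while the robot is not near it.
Once in a run the grip may slacken for a moment while it holds something.
It also fails if it takes over 210 s, if anything falls off the work surface, if the arm or the gripper's body presses on something with over 40 N, if the wrist force passes 120 N, or if a joint passes its speed limit or range.

ROBOT

A 6-joint arm with a two-finger parallel gripper is mounted at the origin on the work surface. World frame = base frame: x ahead of the robot, y to its left, z up, the work surface at z = 0. Lengths are in m, angles in rad, forces in N, time in s.
With the tool pointing down it reaches from about 0.35 to 0.975 m from the base axis. Payload 7.1 kg.
Tool frame: the origin (TCP) lies midway between the tips of the shut fingers; the grasp point (between the pads) lies 19 mm behind it; z points along the fingers, x is the direction in which the jaws open and shut, and the axes are right-handed (so a half turn about z gives the same grasp; the last joint's range is limited). The gripper opens to 88 mm and grips with 3 to 60 N. Pads are 20 mm wide; open, the fingers measure 115 mm over their backs; the gripper's body (75 mm by 178 mm) begins 61 mm behind the grasp point.
Start: joints at [-1.145, 0.423, 1.63, -0, 1.089, -0.019], TCP at [0.269, -0.564, 0.223] pointing down, gripper open.
Joint ranges: [-3, 3], [-0.9, 2.11], [0.09, 2.58], [-1.31, 4.45], [0.11, 2.69], [-2.54, 2.54]. Speed limits (rad/s): [2.39, 2.39, 3.01, 3.14, 3.14, 3.14].

INTERFACE

Orientations are given as a unit quaternion [w, x, y, z].
In Python, from station import move_pose, movel, movej, command_gripper, wait, inverse_kinematics, read_camera, camera_info, MotionError, job_done, get_time, get_joint_pos, get_qvel, get_effort, get_tcp_pos, get_ee_rot, get_ft_force, get_ft_torque, get_grip_width gives the robot as it stands. Calls block until the motion is done:
- move_pose(position, orientation): joint-space move of the TCP to a pose.
- movel(position, frame=None, v=0.15, until_force=None): straight line of the TCP; frame=None keeps the orientation; v is the mean speed in m/s. With until_force (N) it stops when the force on the tool has changed by that much, and returns True; else False.
- movej(angles): joint-space move.
- command_gripper(opening): opening from 0.0 (shut) to 1.0 (fully open); the grip force is fixed at half the most; returns when the fingers have stopped.
- wait(seconds).
- inverse_kinematics(position, orientation): joint angles nearest the present ones, or None.
- read_camera(name): name is "side" or "top"; returns the picture (384x512x3 uint8, red, green, blue); there is no depth.
- camera_info(name): a dict with "intrinsics" (3x3 intrinsics, pixels), "dist" ([k1, k2, p1, p2, k3] as OpenCV has them; the pictures are not rectified), "T" (4x4, takes a point from camera to world coordinates). Camera axes: x right, y up, looking along -z (the intrinsics and any distortion apply to the point x, -y, -z); pixel columns grow to the right and rows downward; lengths in m; the calibration is good to about 2 mm. A picture is of the moment at which its call begins. camera_info takes no time and is no camera call.
A pose or a line that the arm cannot do raises MotionError and nothing moves.
- job_done(): hands the job in, once; it reports no verdict.
Readings, each from a call of its own:
- get_time(): time.
- get_joint_pos(): joint angles.
- get_qvel(): joint speeds.
- get_effort(): joint torques, N m.
- get_tcp_pos(): TCP position.
- get_ee_rot(): TCP orientation.
- get_ft_force(): force on the tool from outside, world axes, zero at the start.
- get_ft_torque(): the same for the moment, N m.
- get_grip_width(): opening from 0.0 (shut) to 1.0 (fully open).
Only numpy, scipy, OpenCV 4.12 (cv2) and the standard library are available. Lean on these libraries where they do the work, as an engineer would, in place of code of your own. Each camera call takes 0.05 s, during which the arm holds its last target. There are 200 camera calls.

## Working session

There is one attempt and no reset: what is moved stays moved. The work goes in short steps, each a Python script; the robot and the scene stay as the last script left them, time stands still between calls to the robot, and variables do not carry over. Pictures are saved under pics/ and viewed, about 12 in all and at most 16, crops included, and the job is handed in when it is done.

```bash
mkdir -p pics; ls; python3 - <<'E'
from station import *
import cv2,numpy as np
for n in("top","side"):
    im=read_camera(n); cv2.imwrite(f"pics/{n}0.png",cv2.resize(im[...,::-1],(800,600),interpolation=cv2.INTER_CUBIC))
    np.save(f"pics/{n}0.npy",im)
    c=camera_info(n); print(n,np.round(c["intrinsics"],1).tolist(),c["dist"],np.round(c["T"],3).tolist())
print(get_time(),get_ee_rot(),get_grip_width())
E
```

```text
pics
top [[409.6, 0.0, 253.2], [0.0, 409.6, 196.7], [0.0, 0.0, 1.0]] [0.01216615 0.         0.         0.         0.        ] [[-0.003, 0.992, -0.129, 0.326], [-1.0, -0.005, -0.016, -0.015], [-0.016, 0.129, 0.992, 1.197], [0.0, 0.0, 0.0, 1.0]]
side [[489.0, 0.0, 253.8], [0.0, 489.0, 189.2], [0.0, 0.0, 1.0]] [0.00058698 0.         0.         0.         0.        ] [[-0.237, 0.671, -0.702, -0.751], [-0.971, -0.175, 0.16, 0.264], [-0.016, 0.72, 0.694, 1.292], [0.0, 0.0, 0.0, 1.0]]
0.1 [-3.83946429e-04  8.45674188e-01 -5.33699062e-01 -5.75420353e-04] 0.999838558897407
```

View pics/top0.png

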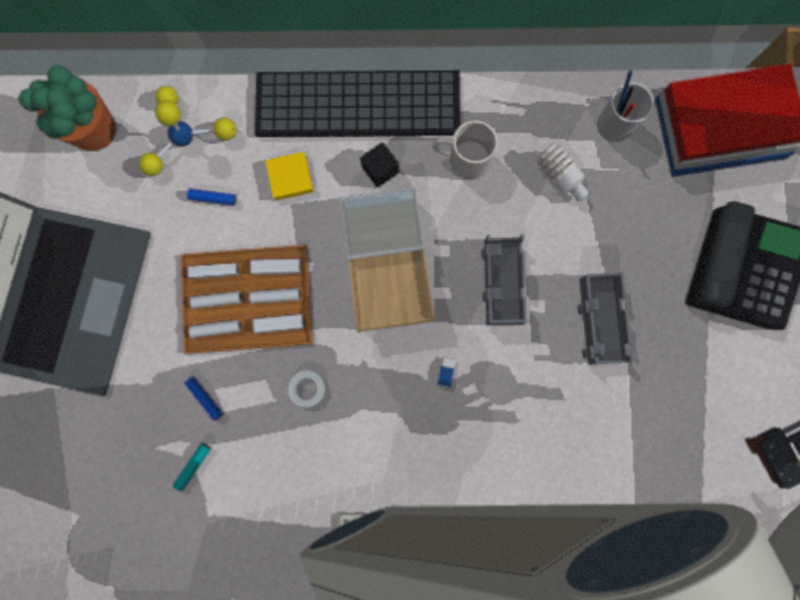

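View pics/side0.png

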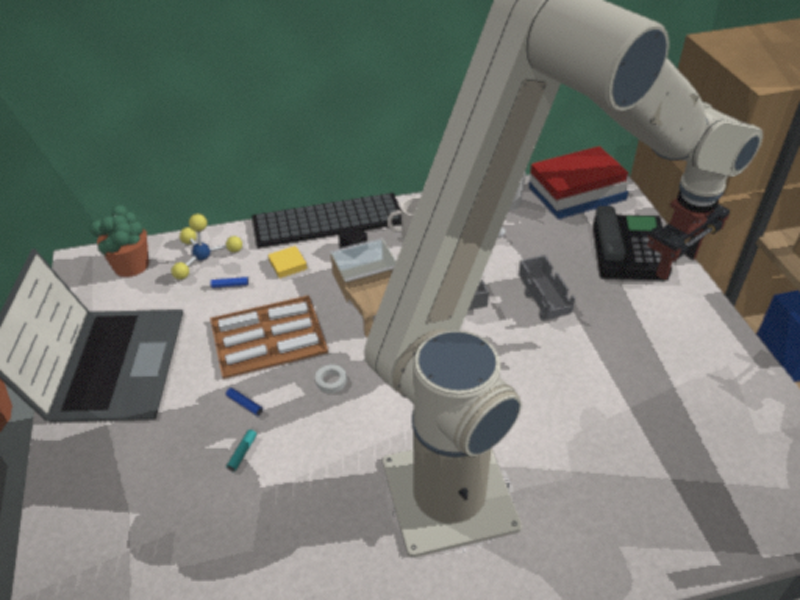

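The top view shows six tubes in the tray in two columns (x 215 and 275, y 265 to 330), the ramp at (390, 265), the bin tote at (505, 280) and the spare at (605, 320). Next I'll enlarge and measure.

```bash
cat > h.py <<'E'
from station import *
import cv2,numpy as np
from scipy.spatial.transform import Rotation as R
def world(cam,uv,z):
    c=camera_info(cam);T=np.array(c["T"])
    p=cv2.undistortPoints(np.array(uv,float).reshape(-1,1,2),np.array(c["intrinsics"]),np.array(c["dist"]))[:,0]
    d=np.c_[p[:,0],-p[:,1],-np.ones(len(p))]@T[:3,:3].T
    return T[:3,3]+d*((z-T[2,3])/d[:,2])[:,None]
def pix(cam,P):
    c=camera_info(cam);T=np.array(c["T"])
    q=(np.array(P,float).reshape(-1,3)-T[:3,3])@T[:3,:3]
    q=q*[1,-1,-1]
    return cv2.projectPoints(q,np.zeros(3),np.zeros(3),np.array(c["intrinsics"]),np.array(c["dist"]))[0][:,0]
def quat(a):  # tool down, jaw axis at world yaw a
    x=np.array([np.cos(a),np.sin(a),0]);z=np.array([0,0,-1.])
    q=R.from_matrix(np.c_[x,np.cross(z,x),z]).as_quat()
    return q[[3,0,1,2]]
def crop(im,u0,v0,u1,v1,s): return cv2.resize(im[v0:v1,u0:u1,::-1],None,fx=s,fy=s,interpolation=cv2.INTER_CUBIC)
E
python3 - <<'E'
from h import *
im=np.load("pics/top0.npy")
cv2.imwrite("pics/c1.png",crop(im,110,150,210,232,7))
cv2.imwrite("pics/c2.png",crop(im,210,115,410,245,4))
g=im[150:232,110:210].astype(int); m=((g.min(2)>120)&(g.max(2)-g.min(2)<35)).astype(np.uint8)
n,l,s,c=cv2.connectedComponentsWithStats(m)
for i in range(1,n):
    if 80<s[i,4]<900:
        pts=np.argwhere(l==i)[:,::-1]+[110,150]
        r=cv2.minAreaRect(pts.astype(np.float32)); print(s[i,4],np.round(c[i]+[110,150],1),np.round(r[1],1),round(r[2],1),np.round(world("top",[c[i]+[110,150]],.02),3))
E
```

```text
267 [175.5 169.9] [ 8. 31.] 90.0 [[0.559 0.231 0.02 ]]
214 [135.1 172.6] [ 7.1 30.4] 85.9 [[0.552 0.349 0.02 ]]
210 [175.2 188.7] [ 6.7 30.4] 85.9 [[0.504 0.231 0.02 ]]
210 [137.2 191.4] [ 6.7 30.7] 83.3 [[0.497 0.341 0.02 ]]
269 [177.  206.6] [ 8.6 31.1] 83.7 [[0.451 0.224 0.02 ]]
207 [136.3 210. ] [ 6.6 31.4] 82.6 [[0.442 0.342 0.02 ]]
```

View pics/c1.png

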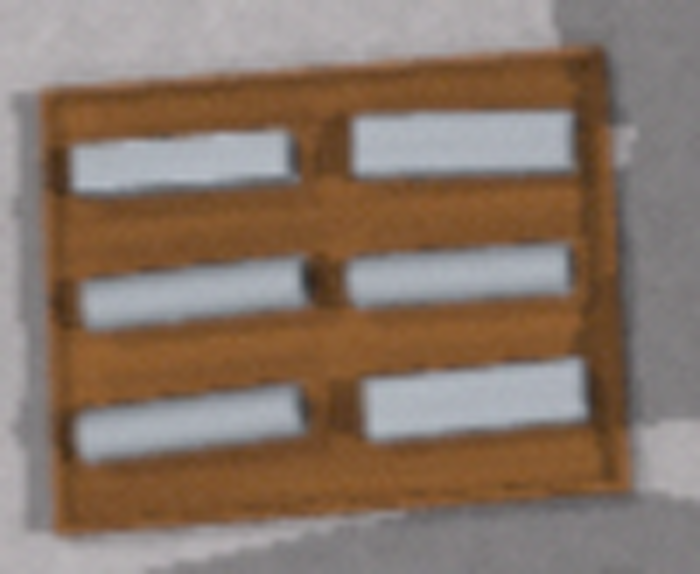

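View pics/c2.png

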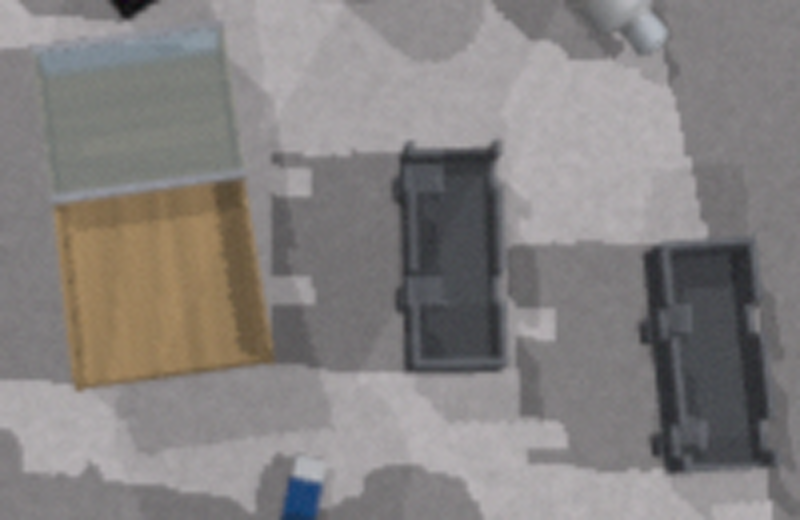

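The right-hand top and bottom tubes look wide and crushed, the left-hand top one looks flat and square, and the other three look round. The notch positions show the bin tote's front facing up (+x), at about (450, 150) in the crop, and the spare's facing down. I'll fit the poses from the corners.

```bash
cat > fit.py <<'E'
from h import *
from scipy.optimize import least_squares
def fit(P,uv,x0,cam="top"):
    P=np.array(P,float);uv=np.array(uv,float)
    def W(p): c,s=np.cos(p[2]),np.sin(p[2]); return np.c_[p[0]+c*P[:,0]-s*P[:,1],p[1]+s*P[:,0]+c*P[:,1],P[:,2]]
    r=least_squares(lambda p:(pix(cam,W(p))-uv).ravel(),x0)
    return r.x,r.fun.reshape(-1,2)
E
python3 - <<'E'
from fit import *
c1=lambda L:np.array([110,150])+(np.array(L)+.5)/7-.5
c2=lambda L:np.array([210,115])+(np.array(L)+.5)/4-.5
S={}
def go(n,P,uv,x0):
    x,r=fit(P,uv,x0); S[n]=x; print(n,np.round(x,4),"deg",round(np.degrees(x[2]),1),"res",np.round(r,1).tolist())
go("tray",[[.095,.12,.011],[.095,-.12,.011],[-.095,-.12,.011],[-.095,.12,.011]],c1([[45,92],[600,48],[628,490],[58,532]]),[.5,.28,0])
go("ramp",[[-.105,.069,.095],[-.105,-.069,.095],[.025,.069,.075],[.025,-.069,.075],[.14,.069,.075],[.14,-.069,.075]],c2([[78,388],[272,362],[55,202],[244,178],[38,45],[220,25]]),[.5,0.1,0])
go("low",[[-.08,.033,.068],[-.08,-.033,.068],[.08,.033,.068],[.08,-.033,.068]],c2([[408,368],[505,368],[404,145],[499,145]]),[.5,-.1,0])
go("up",[[-.08,-.033,.068],[-.08,.033,.068],[.08,-.033,.068],[.08,.033,.068]],c2([[648,248],[752,240],[668,470],[771,465]]),[.5,-.3,3.1])
np.savez("poses.npz",**S)
t=S["tray"];c,s=np.cos(t[2]),np.sin(t[2])
for u,z in(([175.5,169.9],.019),([135.1,172.6],.02),([175.2,188.7],.018),([137.2,191.4],.018),([177,206.6],.019),([136.3,210],.018)):
    w=world("top",[u],z)[0]; d=w[:2]-t[:2]; print(np.round(w,4),"tray",np.round([c*d[0]+s*d[1],-s*d[0]+c*d[1]],4))
im=cv2.resize(np.load("pics/top0.npy"),None,fx=4,fy=4,interpolation=cv2.INTER_CUBIC)[...,::-1].copy()
for n in("low","up"):
    x=S[n];cc,ss=np.cos(x[2]),np.sin(x[2])
    L=[[-.08,.033,.068],[.08,.033,.068],[.08,-.033,.068],[-.08,-.033,.068],[-.08,.033,.068]]
    for f in(.058,-.024): L+=[[f,.033,.068],[f,-.033,.068],[-.08,.033,.068]]
    L=np.array(L); W=np.c_[x[0]+cc*L[:,0]-ss*L[:,1],x[1]+ss*L[:,0]+cc*L[:,1],L[:,2]]
    cv2.polylines(im,[np.int32((pix("top",W)+.5)*4)],False,(0,255,0),1)
cv2.imwrite("pics/ov.png",im[550:980,1200:1660])
E
```

```text
tray [0.4995 0.2854 0.0725] deg 4.2 res [[-0.7, -0.5], [0.7, -0.4], [0.5, 0.3], [-0.5, 0.6]]
ramp [0.5431 0.0158 0.1279] deg 7.3 res [[-1.3, -0.3], [0.8, -0.5], [-0.7, 0.9], [1.0, 0.4], [-1.3, 0.5], [1.5, -0.9]]
low [ 0.5233 -0.1925 -0.0032] deg -0.2 res [[0.1, 0.4], [-0.1, 0.4], [0.1, -0.4], [-0.1, -0.5]]
up [ 0.453  -0.3662  3.1841] deg 182.4 res [[1.0, -1.3], [-1.2, -0.5], [0.8, 0.8], [-0.6, 0.9]]
[0.5598 0.231  0.019 ] tray [ 0.0562 -0.0587]
[0.5522 0.3493 0.02  ] tray [0.0572 0.0599]
[0.5042 0.2309 0.018 ] tray [ 0.0007 -0.0547]
[0.4968 0.3418 0.018 ] tray [0.0014 0.0565]
[0.4515 0.2243 0.019 ] tray [-0.0522 -0.0575]
[0.4423 0.3426 0.018 ] tray [-0.0529  0.0612]
```

View pics/ov.png

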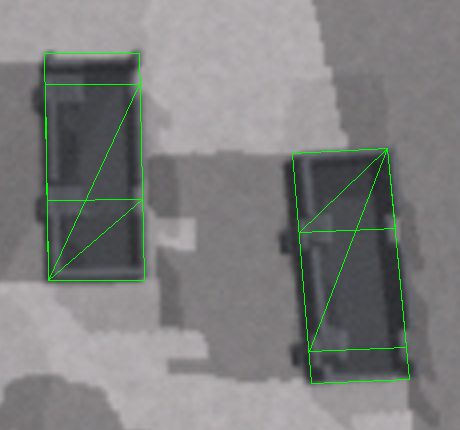

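The fits agree with the given sizes: residuals are at most about 1.5 px, and the tube rows are about 55 mm apart. I'll start with the right middle tube, which looks round, and use the gripper width as a check.

```bash
cat >> h.py <<'E'
S=dict(np.load("poses.npz"))
TY=S["tray"][2]; RX,RY,RA=S["ramp"]
tubes={"rt":(.5598,.231),"lt":(.5522,.3493),"rm":(.5042,.2309),"lm":(.4968,.3418),"rb":(.4515,.2243),"lb":(.4423,.3426)}
def best(p,qs):
    c=[(q,inverse_kinematics(list(p),list(q))) for q in qs]
    c=[(abs(j[5]),q) for q,j in c if j is not None]
    return min(c,key=lambda t:t[0])[1]
def down(p,a): return best(p,[quat(a),quat(a+np.pi)])
def pick(n):
    x,y=tubes[n]; p=np.array([x,y,.20]); q=down(p,TY)
    move_pose(list(p),list(q)); command_gripper(.4)
    movel([x,y,.05],v=.3); hit=movel([x,y,.007],v=.06,until_force=8)
    command_gripper(0); w=get_grip_width(); movel([x,y,.20],v=.3)
    print(n,"hit",hit,"width mm",round(w*88,1),round(get_grip_width()*88,1),"fz",np.round(get_ft_force(),2),"t",round(get_time(),1))
def ramp_release():
    c,s=np.cos(RA),np.sin(RA);t=np.radians(18)
    nrm=np.array([c*np.sin(t),s*np.sin(t),np.cos(t)]); x=np.array([c*np.cos(t),s*np.cos(t),-np.sin(t)])
    spot=np.array([RX-.05*c,RY-.05*s,.065]);qs=[]
    for k in(1,-1):
        z=-nrm; m=np.c_[k*x,np.cross(z,k*x),z]; qs.append(R.from_matrix(m).as_quat()[[3,0,1,2]])
    p=spot+.10*nrm; q=best(p,qs); move_pose(list(p),list(q))
    print("w before",round(get_grip_width()*88,1))
    hit=movel(list(spot+.006*nrm),v=.1,until_force=8); print("hit",hit)
    command_gripper(.4); movel(list(p),v=.15)
    movel(list(p+[0,0,.08]),v=.3)
def tote_drop(off=0.,z=.075):
    x,y,a=S["low"]; p=np.array([x-off*np.sin(a),y+off*np.cos(a),.20]); q=down(p,a+np.pi/2)
    move_pose(list(p),list(q)); print("w before",round(get_grip_width()*88,1))
    p[2]=z; movel(list(p),v=.15); command_gripper(.5); p[2]=.2; movel(list(p),v=.3)
E
python3 - <<'E'
from h import *
pick("rm")
if get_grip_width()>.15:
    ramp_release(); wait(1)
    im=read_camera("top"); cv2.imwrite("pics/r1.png",crop(im,100,110,300,250,4)); print(get_time())
E
```

```text
rm hit False width mm 21.3 21.3 fz [-0.61  0.56 -0.21] t 6.6
w before 21.2
hit False
11.3167
```

View pics/r1.png

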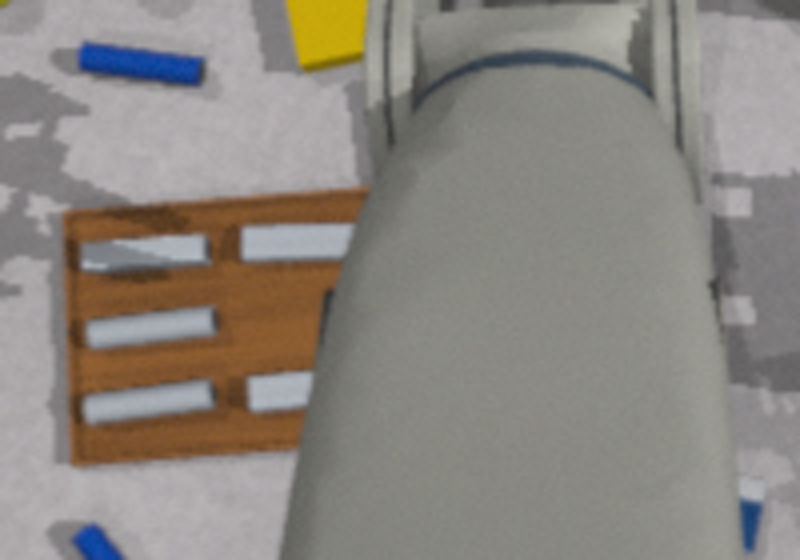

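The arm hides the ramp, and only the tray with five tubes left is visible. I'll pick the right top tube next and look at the ramp from there.

```bash
python3 - <<'E'
from h import *
pick("rt")
im=read_camera("top"); im2=read_camera("side")
cv2.imwrite("pics/r2.png",np.hstack([crop(im,210,110,310,220,4),crop(im2,190,140,290,250,4)])); print(get_time())
E
```

```text
rt hit False width mm 25.6 25.6 fz [-0.58  0.47 -0.48] t 15.1
15.15
```

View pics/r2.png

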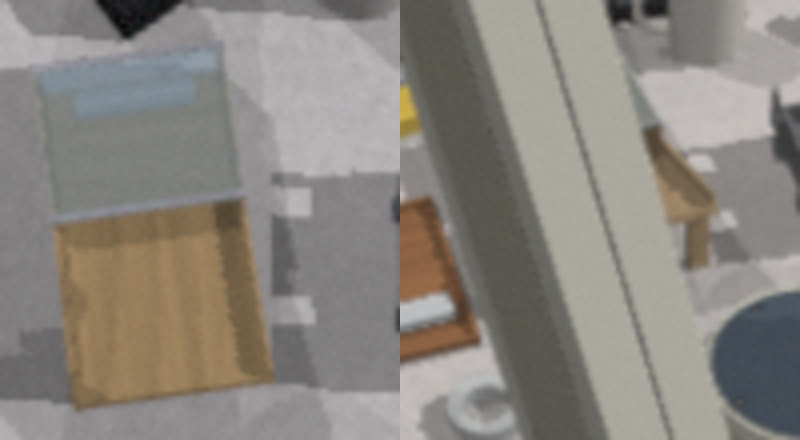

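The first tube is in the pocket, seen through the cover at (135, 95). The right top tube is 25.6 mm wide, so it is crushed and goes in the tote.

```bash
python3 - <<'E'
from h import *
tote_drop(.010)
pick("rb")
im=read_camera("top"); cv2.imwrite("pics/r3.png",crop(im,280,140,410,250,4)); print(get_time())
E
```

```text
w before 26.0
rb hit False width mm 25.6 25.4 fz [-0.33 -0.11 -0.82] t 23.3
23.325
```

View pics/r3.png

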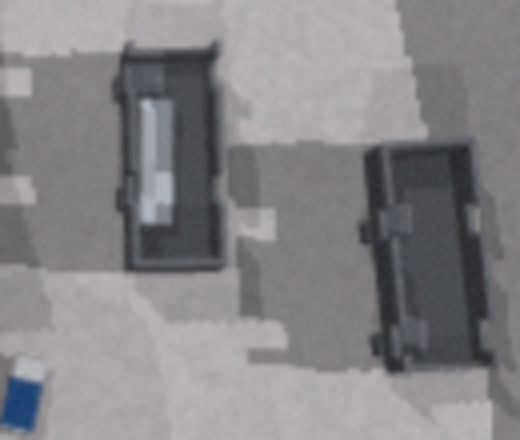

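The crushed tube lies flat in the tote at (155, 160), on the left. I'll drop the second one on the other side, then sort the rest by width.

```bash
python3 - <<'E'
from h import *
tote_drop(-.010)
for n in("lm","lb"):
    pick(n); w=get_grip_width()*88
    if not 20.7<w<22.6: print("stop, check"); break
    ramp_release()
else:
    pick("lt")
    im=read_camera("top"); cv2.imwrite("pics/r4.png",crop(im,100,110,410,250,2.5)); print(get_time())
E
```

```text
w before 25.9
lm hit False width mm 21.8 21.2 fz [ 0.07 -0.13 -1.32] t 32.0
w before 21.6
hit False
lb hit False width mm 21.4 21.5 fz [-0.12  0.25 -0.5 ] t 40.2
w before 21.4
hit False
lt hit False width mm 19.8 19.8 fz [-0.9   0.05 -1.78] t 48.4
48.4583
```

```bash
ls pics/r4.png
```

```text
pics/r4.png
```

View pics/r4.png

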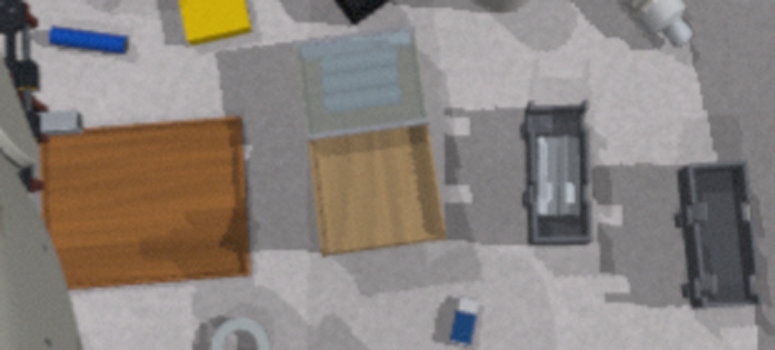

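Three tubes are in the pocket and two crushed ones lie side by side in the bin tote. The held tube is 19.8 mm wide with a flat top, so it is square and goes in the tote. After that I'll measure both totes again.

```bash
python3 - <<'E'
from h import *
tote_drop(0.)
move_pose([.4,.35,.25],list(down([.4,.35,.25],0.))); command_gripper(1.0)
im=read_camera("top"); np.save("pics/t5.npy",im); im2=read_camera("side"); np.save("pics/s5.npy",im2)
cv2.imwrite("pics/r5.png",crop(im,300,140,410,240,6))
cv2.imwrite("pics/r5s.png",crop(im2,270,140,390,230,6)); print(get_time())
E
```

```text
w before 20.1
55.4833
```

View pics/r5.png

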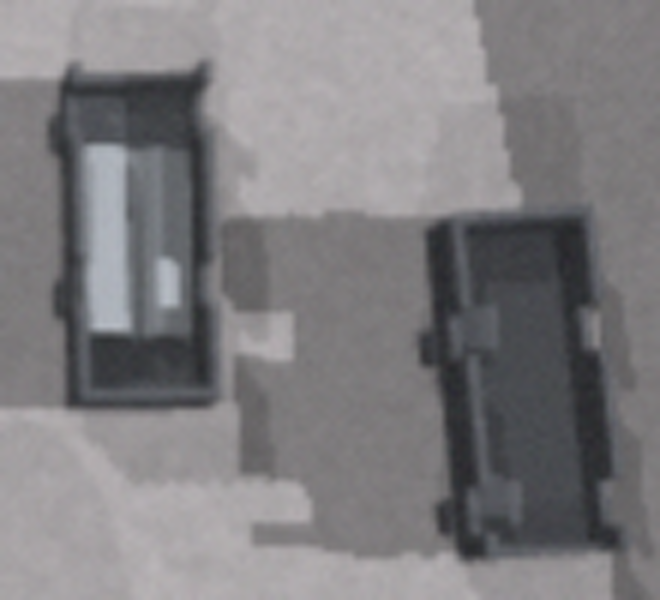

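View pics/r5s.png

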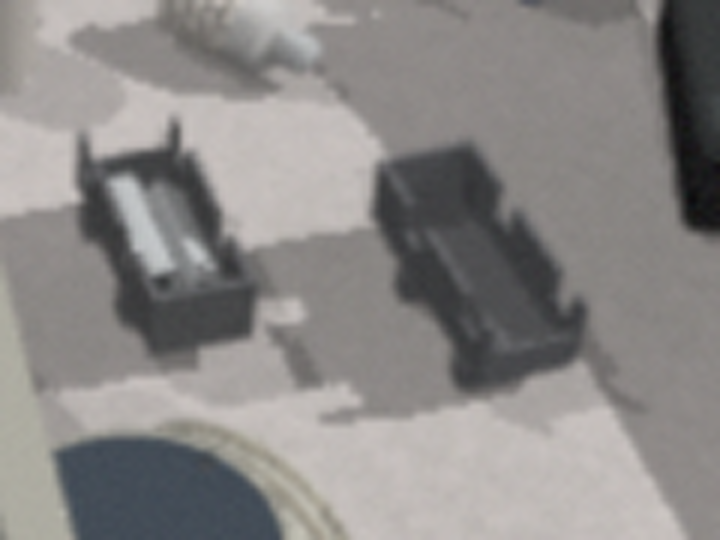

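All three non-rolling tubes lie below the bin tote's rim. My earlier left-edge clicks on the spare caught its outer face rather than its rim, so I'll refit both totes and check the overlay with the contrast raised, in both cameras.

```bash
cat > ov.py <<'E'
from fit import *
def lines(x,z=.068,i=0):
    L=np.array([[-.08+i,.033-i,z],[.08,.033-i,z],[.08,-.033+i,z],[-.08+i,-.033+i,z],[-.08+i,.033-i,z]])
    c,s=np.cos(x[2]),np.sin(x[2]); return np.c_[x[0]+c*L[:,0]-s*L[:,1],x[1]+s*L[:,0]+c*L[:,1],L[:,2]]
def panel(im,cam,box,s,poses):
    u0,v0,u1,v1=box
    g=cv2.convertScaleAbs(crop(im,u0,v0,u1,v1,s),alpha=2.2,beta=-30)
    for x in poses:
        for i,col in((0,(0,255,0)),(.005,(0,0,255))):
            cv2.polylines(g,[np.int32((pix(cam,lines(x,.068,i))+.5-[u0,v0])*s)],False,col,1)
    return g
E
python3 - <<'E'
from ov import *
c=lambda L:np.array([300,140])+(np.array(L)+.5)/6-.5
S=dict(np.load("poses.npz"))
P=[[-.08,.033,.068],[-.08,-.033,.068],[.08,.033,.068],[.08,-.033,.068]]
for n,uv,x0 in(("low",[[74,400],[217,400],[68,65],[211,65]],[.52,-.19,0]),("up",[[595,207],[453,217],[622,545],[480,553]],[.45,-.36,3.18])):
    x,r=fit(P,c(uv),x0); S[n]=x; print(n,np.round(x,4),np.round(r,1).tolist())
np.savez("poses.npz",**S)
im,im2=np.load("pics/t5.npy"),np.load("pics/s5.npy")
g=cv2.resize(panel(im,"top",(303,145,408,237),7,[S["low"],S["up"]]),None,fx=1,fy=1)
g2=panel(im2,"side",(275,145,375,225),7,[S["low"],S["up"]])
cv2.imwrite("pics/o5.png",g[:600]);cv2.imwrite("pics/o5s.png",g2)
E
```

```text
low [ 0.5245 -0.1931 -0.007 ] [[-0.1, 0.3], [0.1, 0.4], [0.1, -0.4], [-0.1, -0.4]]
up [ 0.4545 -0.3721  3.1781] [[-0.1, -0.4], [-0.2, -1.1], [0.5, 0.9], [-0.2, 0.5]]
```

View pics/o5.png

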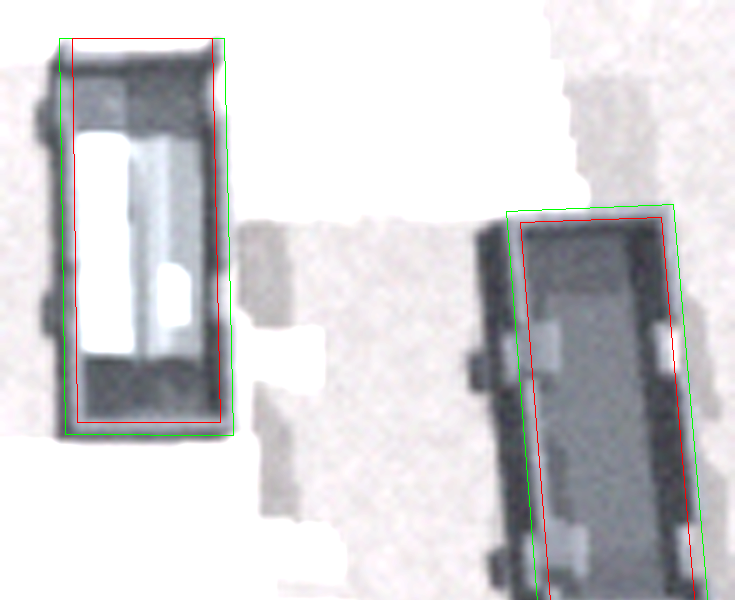

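The overlay sits on both rims to within about 1 mm, with the bin's right edge about 1 mm left of the model. Now I'll grasp the spare and lift it.

```bash
python3 - <<'E'
from h import *
x,y,a=S["up"]; p=[x,y,.20]
q=down(p,a+np.pi/2); d=[np.abs(np.dot(q,quat(a+np.pi/2+k*np.pi))) for k in(0,1)]; k=int(np.argmax(d)); print("k",k)
move_pose(p,list(q)); command_gripper(1.0)
movel([x,y,.08],v=.25); hit=movel([x,y,.030],v=.05,until_force=6)
print("hit",hit,get_tcp_pos())
if not hit:
    command_gripper(0); print("w",get_grip_width()*88)
    movel([x,y,.20],v=.15); wait(.3); print("w",get_grip_width()*88,"F",np.round(get_ft_force(),2),"M",np.round(get_ft_torque(),3))
im=read_camera("side"); im2=read_camera("top"); np.save("pics/s6.npy",im)
cv2.imwrite("pics/r6.png",np.hstack([crop(im,270,90,410,230,2.8),crop(im2,300,130,440,270,2.8)])); print(get_time())
E
```

```text
k 0
hit False [ 0.45473438 -0.37224476  0.03029532]
w 5.198574582188446
w 4.827349408745793 F [ 0.46  0.97 -2.32] M [0.017 0.108 0.014]
62.9833
```

View pics/r6.png

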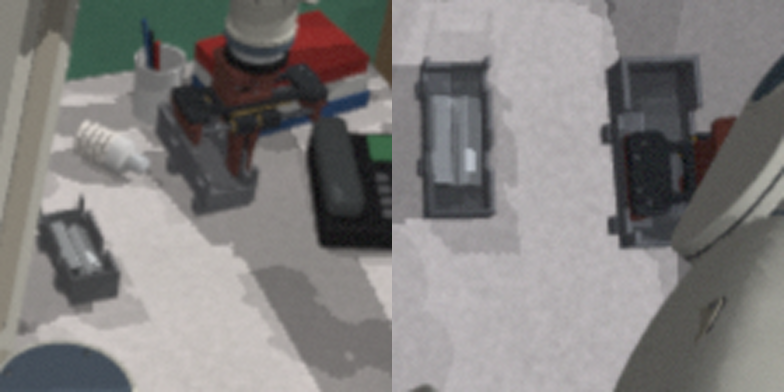

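The spare had been knocked sideways, and the gripper holds only its right wall (grip width 5 mm). I'll set it down in the same place, release it and measure again.

```bash
python3 - <<'E'
from ov import *
x,y,_=S["up"]
print(movel([x,y,.06],v=.15), movel([x,y,.030],v=.04,until_force=6),get_tcp_pos())
command_gripper(.35); movel([x,y,.2],v=.15)
move_pose([.4,.35,.25],list(down([.4,.35,.25],0.))); command_gripper(1.0)
im=read_camera("top"); np.save("pics/t7.npy",im); np.save("pics/s7.npy",read_camera("side"))
g=panel(im,"top",(303,145,408,237),7,[[.4545,-.3400,3.178]])
cv2.imwrite("pics/o7.png",g[:600]); print(get_time())
E
```

```text
False True [ 0.45401584 -0.37172281  0.02994852]
70.3417
```

View pics/o7.png

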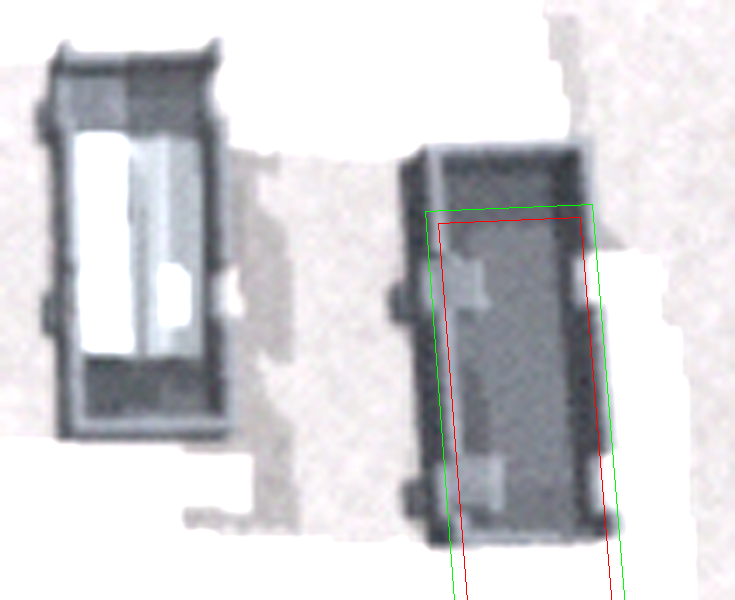

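The spare now sits with its back-left rim corner at (424, 147) and its front end at about y = 540. I'll refit and grasp again, this time opening out again if the width isn't about 66 mm.

```bash
cat > grab.py <<'E'
from ov import *
im=np.load("pics/t7.npy")
c=lambda L:np.array([303,145])+(np.array(L)+.5)/7-.5
P=[[-.08,.033,.068],[-.08,-.033,.068],[.08,.033,.068],[.08,-.033,.068]]
xx,r=fit(P,c([[592,140],[424,147],[613,536],[447,543]]),[.47,-.35,3.18]); print(np.round(xx,4),np.round(r,1).tolist())
x,y,a=xx; S=dict(np.load("poses.npz")); S["up"]=xx; np.savez("poses.npz",**S)
ref=read_camera("top"); print("changed since fit:",np.abs(ref.astype(int)-im)[145:237,350:408].mean().round(2))
p=[x,y,.20]; q=list(quat(a+np.pi/2)); move_pose(p,q)
movel([x,y,.08],v=.25); hit=movel([x,y,.030],v=.05,until_force=6)
print("hit",hit,get_tcp_pos())
if not hit:
    command_gripper(0); w=get_grip_width()*88; print("w",w)
    if 62<w<70:
        movel([x,y,.20],v=.15); wait(.3); print("w",get_grip_width()*88,"F",np.round(get_ft_force(),2),"M",np.round(get_ft_torque(),3))
        lx,ly,la=S["low"]; q=list(quat(la+np.pi+np.pi/2)); ly=-.1928
        move_pose([lx,ly,.20],q); wait(.3); print("w",get_grip_width()*88,np.round(get_ft_force(),2),np.round(get_tcp_pos(),4))
np.save("pics/t8.npy",read_camera("top"));im=read_camera("side"); np.save("pics/s8.npy",im)
cv2.imwrite("pics/r8.png",crop(im,230,80,370,220,4)); print(get_time())
E
python3 grab.py
```

```text
[ 0.4815 -0.3391  3.158 ] [[-0.2, -0.1], [-0.0, -0.6], [0.4, 0.6], [-0.1, 0.1]]
changed since fit: 1.83
hit False [ 0.48171451 -0.33930367  0.03027277]
w 65.93633089634908
w 66.35903215910074 F [-0.06 -0.04 -1.92] M [0.072 0.041 0.006]
w 66.4106386438206 [-0.45  0.02 -3.05] [ 0.5243 -0.1938  0.2   ]
77.75
```

The grip is 66 mm wide and held through the move. Now I'll lower the spare onto the rim; I expect contact at a TCP height of about 0.098.

```bash
python3 - <<'E'
from ov import *
lx,ly=.5245,-.1928
movel([lx,ly,.112],v=.12); print("w",get_grip_width()*88)
hit=movel([lx,ly,.092],v=.03,until_force=4); z=get_tcp_pos()
print("hit",hit,np.round(z,4),np.round(get_ft_force(),2))
im=read_camera("side"); cv2.imwrite("pics/r9.png",crop(im,240,110,360,220,5))
E
```

```text
w 66.03413800599166
hit True [ 0.5248 -0.1929  0.0978] [-0.6  -0.4   3.18]
```

View pics/r9.png

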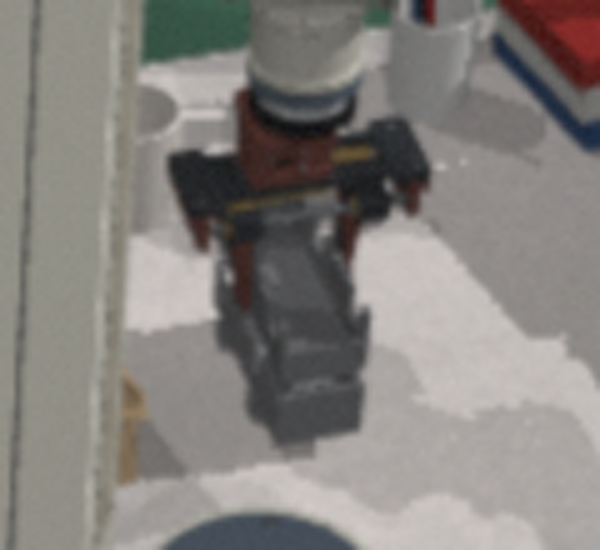

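Contact came at 0.0978, the expected stacking height, and the two totes look aligned. I'll release, withdraw and check with the last picture.

```bash
python3 - <<'E'
from ov import *
lx,ly=.5245,-.1928
command_gripper(1.0); movel([lx,ly,.22],v=.12)
move_pose([.4,.35,.25],list(down([.4,.35,.25],0.))); wait(.5)
im=read_camera("top"); s=read_camera("side"); np.save("pics/t10.npy",im)
def pan(im,cam,box,k):
    u0,v0,u1,v1=box; g=cv2.convertScaleAbs(crop(im,*box,k),alpha=1.6)
    for x,z,col in(([.5245,-.1928,-.007+np.pi],.136,(0,255,0)),):
        cv2.polylines(g,[np.int32((pix(cam,lines(x,z))+.5-[u0,v0])*k)],False,col,1)
    return g
cv2.imwrite("pics/r10.png",np.hstack([pan(im,"top",(210,115,360,225),3).copy()[:330],pan(s,"side",(265,120,345,230),3)])); print(get_time())
E
```

```text
83.525
```

View pics/r10.png

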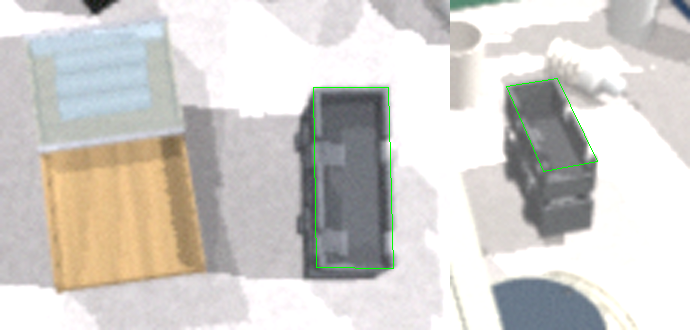

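The spare tote's rim matches the predicted outline at 136 mm in both cameras: it is stacked, centred and reversed. Three tubes are in the pocket.

```bash
python3 -c "
from station import *
print(job_done(),get_time())"
```

```text
the job is handed in; nothing more can be done
the job is handed in; nothing more can be done
```

The job is done and handed in, with the robot clock at about 84 s of the 210 s allowed. All six tubes are sorted and the spare tote stands on top of the bin tote.

- **Round tubes:** three tubes measured about 21.3 mm in the gripper. Each was let go on the ramp and rolled into the pocket; the pictures show all three there.
- **Other tubes:** two crushed ones (25.6 mm) and one square one (19.8 mm) went into the bin tote and lie below its rim. I told these three by grip width and look and did not try them on the ramp.
- **Spare tote:** it touched the rim at 0.0978 m (0.098 m expected for stacking, not nesting). After release, its rim matched the predicted outline at 136 mm in both cameras, facing opposite to the bin tote.

**What went wrong:** the spare tote was knocked aside just before I first gripped it, so the gripper took only one wall and lifted it by that. I set it down, measured again and gripped it properly at 66 mm wide. I saw no sign of the grip slackening, and no bystander was touched as far as the pictures show.

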